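Clamp the spool in the line winder and hold its speed dial at third

TASK

Slide the line winder's tailstock shut on the empty spool until its sprung centre pushes back and pinches the spool against the drive disc, but do not drive the centre in to its stop. Then turn the spring-return speed dial clockwise past its first two notches to the third and keep holding it there while I feed the line on: finish still holding the dial, and leave the other things on the table where they are.

Things in the scene. Friction and masses are not known exactly. Their poses are not given: they have to be found in the camera images.
- winder: bench line winder, fixed: base 145 x 450 mm. Origin under its centre, on the table; x to its back, y along the winding line (x = 0, 85 mm high) from tailstock (right) to headstock (left), z up. Headstock box 135 x 115 mm, 128 mm high, centred at y = +157 mm, motor bell to +251. Spool rollers (58 mm high) at y = 0 to +85. A thin guide post, 170 mm high, at x = +64, y = +55
- drive_face (a point): centre of the face of the drive disc (44 mm diameter, rubber, facing the tailstock) on the winding line, at y = +82 mm of the winder; a 10 mm nose stands out of it into the spool's bore. Axes as the winder
- spool: empty grey plastic line spool, flanges 72 mm diameter, 44 mm wide overall, about 70 g, loose on the rollers with its axis along the winding line, 4 to 14 mm short of the drive disc; slides easily along the rollers when pushed. Origin at its centre; y axis along the winding line
- tail_handle (a point): grip point of the tailstock's upright black handle, a block 36 mm along the winder's x, 14 mm along y, 43 mm high, on an aluminium carriage column (50 x 50 mm, top 105 mm above the table; handle top 148 mm). The point is on the handle's axis, 127 mm above the table. Axes as the winder. The sprung centre's face, at rest, is 90 mm from it along the winder's +y
- tailstock (a joint): travel of the tailstock along the winder's +y, towards the spool, in m: 0 fully back (handle at y = -150 mm of the winder), end stop 0.125. Slides stiffly (about 9 N) and stays where left, also against the centre's spring. With the spool against the drive disc, the centre first bears at about 0.098 and would reach its own stop at about 0.113
- centre_face (a point): centre of the rubber pressing face (40 mm diameter, facing the spool) of the tailstock's sprung live centre, 85 mm above the table, on the winding line; a 10 mm nose stands out of it into the spool's bore. Axes as the winder
- tail_centre (a joint): how far the sprung centre is pushed back into the tailstock, in m: 0 free, 0.015 at its stop; spring about 1.7 N at the start plus 0.35 N per mm
- dial_grip (a point): grip point of the speed dial on the headstock (x = 0, y = +157.5 mm of the winder): black, skirt 52 mm diameter, top at 138 mm; on it a wing 50 mm long, 14 mm thick, up to 168 mm. The point is on the dial's upright axis, 159 mm above the table. Its x axis lies along the wing, turning with it; released, it is yawed +0.6 rad (anticlockwise from above) from the winder's x
- speed_dial (a joint): angle of the speed dial, in rad, growing clockwise seen from above: 0 released, notches at 0.4, 0.8 and 1.2 (third), hard end at 1.3. Return spring of 0.13 to 0.19 N m; it takes up to 0.3 N m to go over into a notch. No notch keeps it: let go at any angle, it springs back to 0
- thread_a: bystander: small wooden thread bobbin, 26 mm diameter, 34 mm high, standing in front of the winder. Origin at its underside
- thread_b: bystander: small wooden thread bobbin, 26 mm diameter, 34 mm high, standing behind the winder. Origin at its underside
- cement: bystander: little bottle of head cement, 34 mm diameter, 58 mm high, in front of the winder. Origin at its underside
- screwdriver: bystander: screwdriver with wooden handle, 160 mm long, 26 mm thick, lying along the winder behind it, tip to the left. Origin on the table at its middle; x axis points to the tip
- spare_spool: bystander: smaller spare spool, 60 mm diameter, 34 mm high, lying flat to the right of the winder. Origin at its underside
- fly_reel: bystander: fly reel, 86 mm diameter, about 51 mm high, dark, with pale side plate and crank, lying on its side to the left of the winder. Origin at its underside
- mug: bystander: white mug, 80 mm diameter, 92 mm high, far right. Origin at its underside
Mind the look-alikes: they are no part of the job. Leave any orange or pink look-alike of the spool alone.

How it is judged (in metres and radians):
On the way, in this order (a step that is already met when the one before it is completed fails the run):
1. the sprung centre bears on the spool, which is pinched against the drive disc (value of joint tail_centre above 0.002 m and contact force between tail_centre and spool above 1 N and y of spool in the frame of drive_face above -0.025 m), for 0.3 s.
2. the speed dial is held in its third notch (value of joint speed_dial above 1.08 rad), for 0.5 s.
At the end, for the whole second after the job is handed in: The robot still holds the speed dial at rest in its third notch (beyond 1.08 rad); the spool is pinched between drive disc (gap under 3 mm, in line within 0.12 rad) and the sprung centre, pushed back 2 mm or more but never to its stop; no bystander moved over 20 mm (all of step 1 and value of joint speed_dial above 1.08 rad and velocity of joint speed_dial between -0.3 and 0.3 rad/s and contact force between any of the fingers, the arm and speed_dial above 0.5 N and distance between spool and drive_face below 0.027 m and angle between the y axis of spool and the y axis of drive_face, either way round below 0.12 rad); the arm keeps its last pose, push and grip.
It fails at once if the sprung centre is driven in to its stop on the spool (value of joint tail_centre above 0.0145 m).
It fails at once if a bystander is disturbed (distance of any of thread_a, thread_b, cement, screwdriver, spare_spool, fly_reel, mug from where it was at the start of the episode above 0.02 m).
It also fails if it takes over 51 s, if anything falls off the work surface, if the arm or the gripper's body presses on something with over 40 N, if the wrist force passes 120 N, or if a joint passes its speed limit or range.

ROBOT

A 6-joint arm with a two-finger parallel gripper is mounted at the origin on the work surface. World frame = base frame: x ahead of the robot, y to its left, z up, the work surface at z = 0. Lengths are in mm, angles in rad, forces in N, time in s.
With the tool pointing down it reaches from about 375 to 825 mm from the base axis. Payload 5.5 kg.
Tool frame: the origin (TCP) lies at the very end of the fingers, on their centre line; the grasp point (between the pads) lies 19 mm behind it; z points along the fingers, y is the line along which they close (so a half turn about z gives the same grasp; the last joint's range is limited). The gripper opens to 85 mm and grips with 20 to 120 N. Pads are 22 mm wide; open, the fingers measure 114 mm over their backs; the gripper's body (76 mm by 85 mm) begins 54 mm behind the grasp point. The pads swing forward as they close: fully open they stand 13 mm farther back than shut.
Start: joints at [1.349, 0.314, -0.047, 1.21, 0, 1.571], TCP at [131.988, 585.298, 231.299] pointing down, gripper open.
Joint ranges: [-2.67, 2.67], [-0.69, 1.73], [-1.03, 1.25], [-2.08, 2.16], [-1.42, 1.45], [-3.14, 3.14]. Speed limits (rad/s): [2.39, 2.39, 3.01, 3.14, 3.14, 3.14].

INTERFACE

Orientations are given as a unit quaternion [w, x, y, z].
In Python, from rig import robot gives the robot as it stands. Calls block until the motion is done:
- robot.move_to(position, orientation): joint-space move of the TCP to a pose.
- robot.movel(position, rotation=None, max_speed=150): straight line of the TCP; rotation=None keeps the orientation; max_speed is the mean speed in mm/s.
- robot.move_j(angles): joint-space move.
- robot.ungrasp() and robot.grasp(force=None): open the fingers fully, or close them until they stop; force is the grip in N (None keeps the last).
- robot.wait(seconds).
- robot.solve_ik(position, orientation): joint angles nearest the present ones, or None.
- robot.read_state(): the state.
- robot.snapshot(name): name is "scene" or "top" or "wrist"; returns (picture, depth): 420x560x3 uint8, blue, green, red; 420x560 float32, mm along the optical axis (not along the pixel's ray), 0 where there is no reading.
- robot.camera_model(name): a dict with "camera_matrix" (3x3 intrinsics, pixels), "k1" (the pictures are not rectified: a ray, as slopes to the right and down, at radius r is drawn at 1 + k1 r^2 times it, then the intrinsics apply), "extrinsics" (4x4, takes a point from camera to world coordinates). Camera axes: x right, y down, z forward; pixel columns grow to the right and rows downward; lengths in mm; the calibration is good to about 2 mm. A picture is of the moment at which its call begins: read the wrist's pose just before it. camera_model takes no time and is no camera call; for the wrist camera it gives the pose at the moment of the call.
A pose or a line that the arm cannot do raises robot.MotionError and nothing moves.
- robot.close_job(): hands the job in; it is judged then, once.
The state is a dict: "clock": time; "joint_pos": joint angles; "qvel": joint speeds; "joint_torque": joint torques, N m; "position": TCP position; "tool_rot": TCP orientation; "ft_force": force on the tool from outside, world axes, zero at the start; "torque": the same for the moment, N m; "width": finger opening in mm; "finger_force": force on a finger pad.
Only numpy, scipy, OpenCV 4.12 (cv2) and the standard library are available. Lean on these libraries where they do the work, as an engineer would, in place of code of your own. Each camera call takes 0.05 s, during which the arm holds its last target. There are 200 camera calls.

## Working session

There is one attempt and no reset: what is moved stays moved. The work goes in short steps, each a Python script; the robot and the scene stay as the last script left them, time stands still between calls to the robot, and variables do not carry over. Pictures are saved under pics/ and viewed, at most 10 in all, crops included, and the job is handed in when it is done.

```bash
mkdir -p pics
cat > h.py <<'E'
import numpy as np, cv2
from rig import robot
def ray(cam,u,v):
    K=np.array(cam["camera_matrix"],float);d=np.array([cam["k1"],0,0,0,0],float)
    p=cv2.undistortPoints(np.array([[[u,v]]],float),K,d)[0,0]
    T=np.array(cam["extrinsics"],float);return T[:3,3],T[:3,:3]@np.array([p[0],p[1],1.])
def onplane(cam,u,v,z):
    o,r=ray(cam,u,v);return o+r*(z-o[2])/r[2]
def cloud(cam,D):
    h,w=D.shape;K=np.array(cam["camera_matrix"],float);d=np.array([cam["k1"],0,0,0,0],float)
    g=np.stack(np.meshgrid(np.arange(w),np.arange(h)),-1).reshape(-1,1,2).astype(float)
    p=cv2.undistortPoints(g,K,d).reshape(h,w,2)
    T=np.array(cam["extrinsics"],float)
    P=np.dstack([p[...,0]*D,p[...,1]*D,D])@T[:3,:3].T+T[:3,3];P[D<=0]=np.nan;return P
E
python3 - <<'E'
from h import *
for n in("scene","top"):
    c=robot.camera_model(n);I,D=robot.snapshot(n);cv2.imwrite(f"pics/{n}.png",I);np.savez(f"{n}.npz",I=I,P=cloud(c,D))
    print(n,np.round(c["extrinsics"],2).tolist(),c["k1"],np.round(c["camera_matrix"],1).tolist())
s=robot.read_state();print(s["clock"],s["tool_rot"],s["width"])
E
```

```text
scene [[0.9, 0.24, -0.37, 1028.48], [0.44, -0.52, 0.73, -955.29], [-0.01, -0.82, -0.57, 844.02], [0.0, 0.0, 0.0, 1.0]] -0.06193238025690298 [[511.8, 0.0, 280.9], [0.0, 511.8, 216.7], [0.0, 0.0, 1.0]]
top [[0.03, -0.97, 0.23, 327.87], [-1.0, -0.03, 0.01, -27.78], [0.0, -0.23, -0.97, 1041.1], [0.0, 0.0, 0.0, 1.0]] -0.01782197794739029 [[393.4, 0.0, 281.2], [0.0, 393.4, 211.1], [0.0, 0.0, 1.0]]
0.1 [-9.05636219e-05  1.10680971e-01  9.93855677e-01 -7.79803570e-04] 85.45059506285041
```

View pics/top.png

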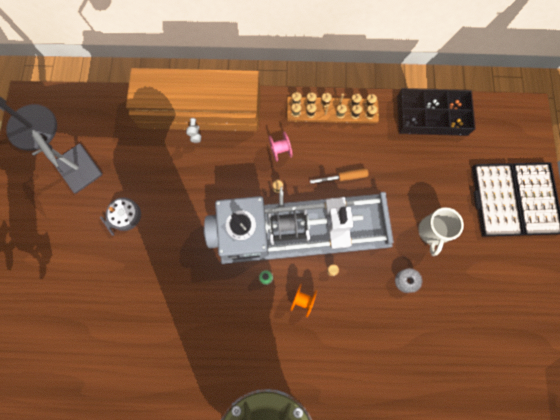

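View pics/scene.png

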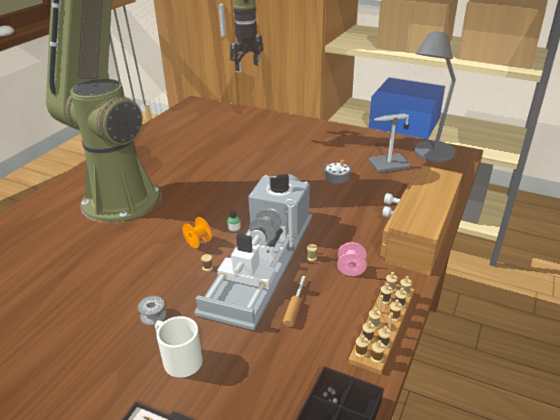

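The top view shows the headstock dial at (240,225), the tailstock handle at (342,215), and the grey spool on the rollers at (289,226). There are four spool candidates: grey at (289,226), orange (303,298), pink (281,147), and the small grey spare (408,281). Only the grey one at (289,226) sits on the winder's rollers, so that is the spool meant.

Run:
```python
from h import *
d=np.load("top.npz");P,I=d["P"],d["I"]
def box(u0,v0,u1,v1,z0,z1,dark=None):
    Q=P[v0:v1,u0:u1];J=I[v0:v1,u0:u1].max(-1);m=(Q[...,2]>z0)&(Q[...,2]<z1)
    if dark:m&=J<dark
    q=Q[m];r=cv2.minAreaRect(q[:,:2].astype(np.float32)) if len(q)>3 else None
    print(len(q),np.round(q.mean(0),1),r);return q
w=box(220,200,262,250,155,180);h=box(325,190,360,235,138,160,90)
box(205,185,275,265,118,136)   # headstock top
box(200,185,400,268,12,200)
for n in("thread/etc",):pass
dial=w[:,:2].mean(0);c,s=np.linalg.svd(w[:,:2]-dial)[1:];print("wing dir",s[0],c)
I2=cv2.resize(I[180:270,195:400],None,fx=3.9,fy=3.9,interpolation=cv2.INTER_CUBIC);cv2.imwrite("pics/crop.png",I2)
print(np.degrees(np.arctan2(*(dial-h[:,:2].mean(0))[::-1])),np.linalg.norm(dial-h[:,:2].mean(0)))
```

```text
139 [504.4  71.  166.8] ((505.3095397949219, 71.53504943847656), (49.12931823730469, 13.605554580688477), 41.257869720458984)
67 [ 534.5 -167.5  146.4] ((534.6454467773438, -168.06932067871094), (34.79262161254883, 9.477304458618164), 6.173408508300781)
2551 [502.1  76.6 127.2] ((503.949462890625, 86.02239990234375), (135.83456420898438, 144.11248779296875), 6.728330612182617)
10190 [516.  -68.4  69.7] ((528.9697265625, -76.58047485351562), (482.1524353027344, 212.6344757080078), 89.04517364501953)
wing dir [-0.74860356 -0.66301788] [174.28153491  47.55174032]
97.17842635285949 240.35896557368636
```

View pics/crop.png

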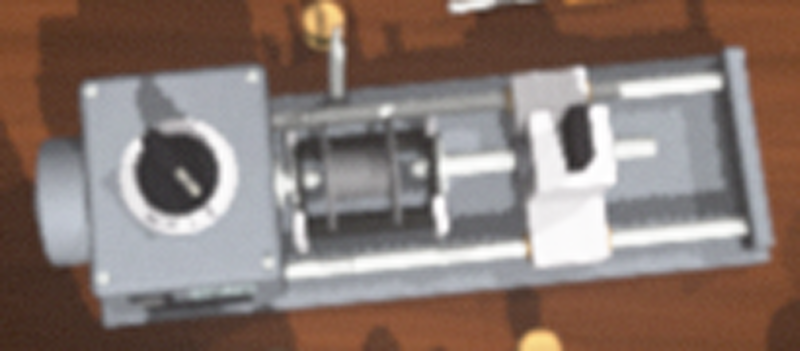

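The crop confirms it: the grey spool lies on the rollers at about crop (360,175), between the drive disc and the tailstock centre. The winder's yaw is about 0.12 rad. Next I'll take a closer look from above the handle.

```bash
cat >> h.py <<'E'
def q(psi):return [0,np.cos(psi/2),np.sin(psi/2),0]
E
python3 - <<'E'
from h import *
psi=np.pi+.12
robot.move_to([525,-90,330],q(psi))
s=robot.read_state();print(s["clock"],np.round(s["joint_pos"],2),np.round(s["position"],1))
c=robot.camera_model("wrist");I,D=robot.snapshot("wrist");cv2.imwrite("pics/w1.png",I);P=cloud(c,D);np.savez("w1.npz",I=I,P=P)
y=np.array([-np.sin(.12),np.cos(.12)])
def f(n,m):
    qq=P[m];
    if len(qq)<5:print(n,len(qq));return
    print(n,len(qq),np.round(np.median(qq,0),1),cv2.minAreaRect(qq[:,:2].astype(np.float32)))
X=P-np.array([524,-85,0]);yy=X[...,0]*y[0]+X[...,1]*y[1];xx=X[...,0]*y[1]-X[...,1]*y[0];z=P[...,2]
f("handle",(z>138)&(z<152)&(abs(xx)<30)&(yy<-20)&(yy>-140))
f("wing",(z>160)&(z<175)&(abs(xx)<40)&(yy>110))
m=(z>100)&(z<130)&(abs(xx)<8)&(yy>0)&(yy<90)
f("spool",m);print(np.percentile(yy[m],[2,50,98]) if m.any() else 0)
f("headtop",(z>124)&(z<132)&(yy>80))
E
```

```text
2.875 [-0.17  0.16 -0.02  1.39  0.   -0.29] [525.1 -89.4 329.9]
handle 683 [ 536.2 -168.   148.1] ((537.3908081054688, -169.23541259765625), (35.788387298583984, 14.654784202575684), 6.5895915031433105)
wing 995 [506.7  69.6 168.3] ((507.75250244140625, 72.32633972167969), (50.082252502441406, 14.587115287780762), 41.616390228271484)
spool 787 [519.2 -31.9 102.7] ((518.5773315429688, -39.89052200317383), (15.969714164733887, 89.0511703491211), 6.906391620635986)
[ 0.98401551 53.00105455 88.83213811]
headtop 13250 [496.5  66.7 128.8] ((505.6197814941406, 86.87101745605469), (134.06637573242188, 144.1095428466797), 7.1116814613342285)
```

View pics/w1.png

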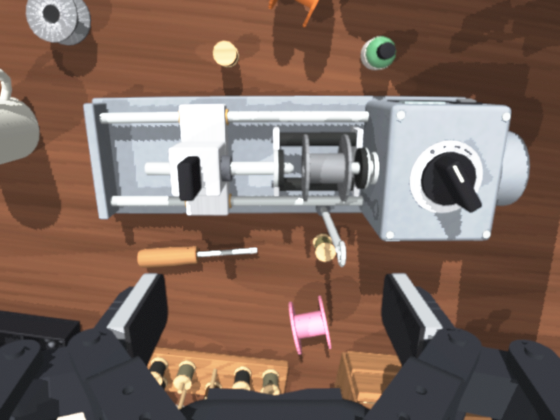

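The wrist view shows the handle at (190,177), the dial at (452,180) and the spool at (325,165), with the path clear. The handle sits at winder y ≈ -86 (travel ≈ 0.064), so the centre should bear after about 34 mm. I'll grip the handle and push about 41 mm, watching the force.

Run:
```python
from h import *
psi=np.pi+.123;y=np.array([-np.sin(.123),np.cos(.123),0])
H=np.array([537.4,-169.2,111.])
robot.move_to(H+[0,0,80],q(psi));robot.movel(H,max_speed=100)
robot.grasp(40);s=robot.read_state();p0=np.array(s["position"]);print(s["clock"],s["width"],p0.round(1),np.round(s["ft_force"],1))
for d in (10,20,27,30,33,36,38):
    robot.movel(H+d*y,max_speed=40);robot.wait(.1)
    s=robot.read_state();print(d,round(float((np.array(s["position"])-p0)@y),1),round(float(np.array(s["ft_force"])@y),1),np.round(s["ft_force"],1),round(s["clock"],1))
```

```text
5.2083 13.787389376489946 [ 537.4 -169.   111.2] [-0.   2.5  2.1]
10 8.4 -5.4 [ 0.2 -5.5  0.4] 5.7
20 18.4 -5.6 [-0.7 -5.7  0.6] 6.2
27 25.3 -6.1 [ 0.4 -6.1  1.7] 6.6
30 27.9 -6.8 [-0.7 -7.   0.8] 7.0
33 30.9 -7.1 [ 0.8 -7.1  0.5] 7.3
36 33.9 -7.0 [ 0.8 -6.9  1.6] 7.7
38 35.5 -7.1 [ 0.3 -7.1  0.3] 8.0
```

Run:
```python
from h import *
psi=np.pi+.123;y=np.array([-np.sin(.123),np.cos(.123),0])
H=np.array([537.4,-169.2,111.]);p0=np.array([537.4,-169.,111.2])
for d in (40,41.5,43):
    robot.movel(H+d*y,max_speed=40);robot.wait(.1)
    s=robot.read_state();print(d,round(float((np.array(s["position"])-p0)@y),1),round(float(np.array(s["ft_force"])@y),1),round(s["clock"],1))
robot.ungrasp();robot.movel(H+41*y+[0,0,80]);
robot.move_to([518,-70,330],q(psi))
s=robot.read_state();print(s["clock"])
c=robot.camera_model("wrist");I,D=robot.snapshot("wrist");P=cloud(c,D);cv2.imwrite("pics/w2.png",cv2.resize(I[80:240,120:460],None,fx=2.3,fy=2.3))
X=P-np.array([507.7,72.3,0]);yy=X[...,0]*y[0]+X[...,1]*y[1]+157.5;xx=X[...,0]*y[1]-X[...,1]*y[0];z=P[...,2]
m=(z>138)&(z<152)&(abs(xx)<30)&(yy<0)&(yy>-140);print("handle",cv2.minAreaRect(np.c_[xx[m],yy[m]].astype(np.float32)))
m=(z>112)&(z<125)&(abs(xx)<15)&(yy>10)&(yy<95);print("flanges",np.histogram(yy[m],bins=np.arange(10,97,3)))
m=(z>160)&(z<175)&(abs(xx)<40)&(yy>110);print("wing",cv2.minAreaRect(P[m][:,:2].astype(np.float32)))
```

```text
40 37.2 -9.8 8.4
41.5 38.4 -10.3 8.7
43 39.8 -10.9 9.1
11.1167
handle ((-0.5274486541748047, -46.0928955078125), (14.368980407714844, 34.94862365722656), 89.8721923828125)
flanges (array([  0,   0,   0,   0,   0,   0,   0,   0,   0,  56,  59,   0,   0,
         0,   0,   0,   0,   0,   0,   0,   0,   0,   5, 128,   8,   0,
         0,   0]), array([10, 13, 16, 19, 22, 25, 28, 31, 34, 37, 40, 43, 46, 49, 52, 55, 58,
       61, 64, 67, 70, 73, 76, 79, 82, 85, 88, 91, 94]))
wing ((507.659423828125, 72.45379638671875), (49.288448333740234, 14.784638404846191), 41.553077697753906)
```

View pics/w2.png

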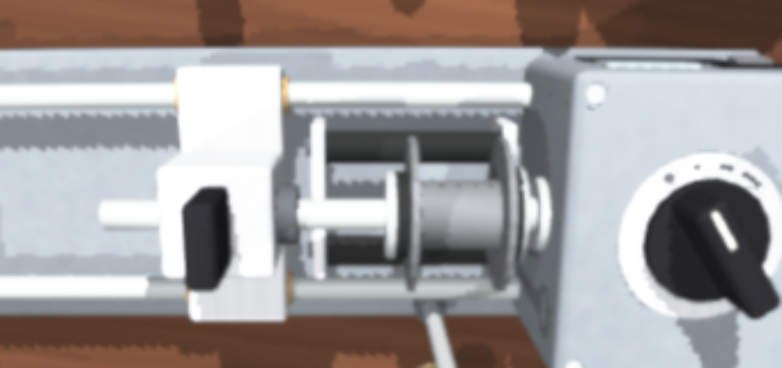

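The tail handle is now at y = -46, so the centre is pushed back about 6 mm. The spool flanges are at about y = 39 and 81, up against the disc (crop (410,215) and (505,215)). Step 1 is done, so the dial is next.

Run:
```python
from h import *
a=np.pi+.7255;C=np.array([507.7,72.4,141.])
robot.move_to(C+[0,0,80],q(a));robot.movel(C,max_speed=100)
robot.grasp(90);robot.wait(.2)
def psi(s):
    t=s["tool_rot"];return (2*np.arctan2(t[2],t[1]))%(2*np.pi)
s=robot.read_state();a0=psi(s);print(s["clock"],s["width"],round(a0-a,4),np.round(s["ft_force"],1),np.round(s["torque"],2))
for d in (.2,.4,.6,.8,1.,1.12,1.2,1.24):
    robot.movel(C,q(a-d));robot.wait(.15)
    s=robot.read_state();print(d,round(a0-psi(s),3),np.round(s["position"],1),np.round(s["ft_force"],1),np.round(s["torque"],2),round(s["width"],1),round(s["clock"],1))
c=robot.camera_model("wrist");I,D=robot.snapshot("wrist");cv2.imwrite("pics/w3.png",I)
I,D=robot.snapshot("scene");cv2.imwrite("pics/s3.png",cv2.resize(I[160:340,180:340],None,fx=3.3,fy=3.3,interpolation=cv2.INTER_CUBIC))
```

```text
13.725 12.313885699307134 0.0003 [-3.5  2.9  4.7] [ 0.49  0.67 -0.08]
0.2 0.2 [507.2  73.1 141.4] [-3.5  2.6  5.7] [0.44 0.65 0.13] 12.5 14.2
0.4 0.4 [507.1  73.1 141.4] [-2.9  2.5  6.2] [0.47 0.71 0.11] 12.3 14.7
0.6 0.599 [507.1  73.2 141.4] [-3.8  2.7  5.4] [0.48 0.76 0.19] 12.3 15.2
0.8 0.799 [507.1  73.3 141.4] [-3.7  3.2  5.5] [0.52 0.76 0.16] 12.5 15.7
1.0 0.999 [507.1  73.3 141.4] [-4.5  3.4  5.7] [0.49 0.77 0.17] 12.5 16.2
1.12 1.12 [507.1  73.3 141.4] [-3.4  3.   5.7] [0.52 0.85 0.08] 12.2 16.6
1.2 1.199 [507.1  73.4 141.4] [-3.6  3.1  5.8] [0.57 0.81 0.18] 12.4 17.0
1.24 1.239 [507.1  73.4 141.4] [-2.7  2.8  6.1] [0.55 0.8  0.25] 12.4 17.4
```

View pics/w3.png

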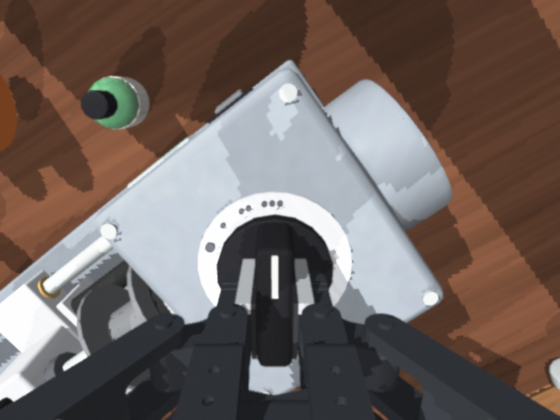

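View pics/s3.png

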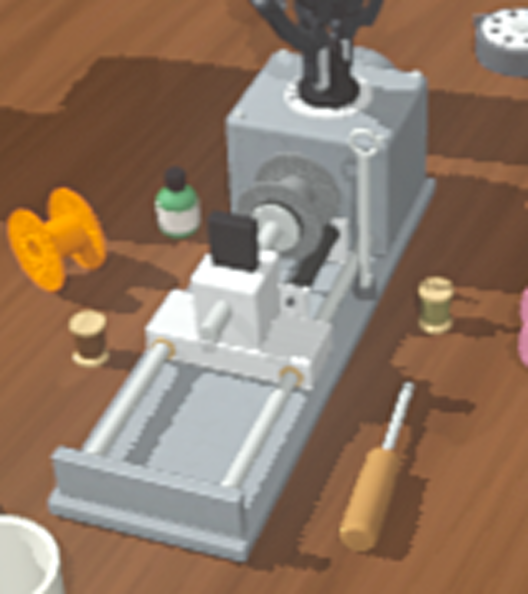

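The wing's pointer at (275,275) is in line with the fingers and points at the three-dot mark at (272,204). The spool is still pinched and the bystanders are where they were. I'll hold for a moment and hand in.

```bash
python3 -c "
from rig import robot
robot.wait(.6);print(robot.read_state()['clock']);print(robot.close_job())"
```

```text
18.1417
the job is handed in; nothing more can be done
None
```

I handed the job in at about 18 s: the spool is pinched against the drive disc with the sprung centre pushed back about 6 mm (camera estimate), the arm is still holding the dial in its third notch, and I saw no bystander moved; the hand-in returned no verdict.

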